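# Put the wire spool away in the sliding-lid bead case

## Task

Put the spool of wire away in the bead case: press down on top of the white lid plate and drag it fully back over the felt deck by friction, stand the spool upright in the bay it uncovers and let go, then press on the plate again and slide it fully home over the spool. The plate has no handle and is brittle: press just hard enough to move it, touch down slowly, and never load it with more than 25 newtons, and leave the bottle, the jar and the mug where they stand.

Things in the scene. Friction and masses are not known exactly. Their poses are not given: they have to be found in the camera images.
- case: Light wooden bead case screwed to the bench, 212 mm long (its x), 132 mm wide (its y), 46 mm high, walls 8 mm. Origin: centre of its underside, on packing 0 to 5 mm above the bench; x runs from the deck end to the bay end, z up. Half towards -x (x -98 to 3 mm): solid deck, grey felt top at z 37 mm. Half towards +x: bay under the lid. Side walls carry lips, 4 mm wide, over the lid's edges.
- bay (a point): Point on the floor of the case's bay, at its middle (case x 50.5, y 0, z 6 mm); axes as the case's. The bay is an open recess 95 mm (x) by 116 mm (y), 40 mm deep from the wall tops, with 32 mm of height below the lid.
- lid: Flat white plate 95 (case x) by 115 (y) by 5 mm, no handle, captive in the case's grooves. Origin: centre of its underside, at case z 38 mm; axes as the case's. Slides only along case x, 100 mm between hard stops: origin at case x 50.5 mm fully home (bay covered), -49.5 mm fully back (over the deck). Starts home or up to 6 mm short of it, stays where left.
- lid_top (a point): Middle of the lid's upper face, at case z 43 mm: where to press. The runners resist sliding with about 5 N whatever the pressure; fingertips pressed too lightly slip. The plate does not yield: a fraction of a millimetre more is many newtons, and above 25 N of contact force, knocks included, it cracks: come down on it at 10 mm/s or slower.
- spool: Loose spool of brass wire standing on the bench: two wooden flanges 40 mm in diameter and 5 mm thick, brass winding of 33 mm diameter between them, 26 mm high in all, about 80 g. Origin: centre of its underside, z up its axis.
- glue: Bystander: white glue bottle, 34 mm diameter, about 85 mm high, loose; origin at the centre of its underside.
- jar: Bystander: small glass jar with metal cap, 48 mm diameter, 45 mm high, loose; origin at the centre of its underside.
- mug: Bystander: white mug, 80 mm diameter, 95 mm high, loose, to the left of the case; origin at the centre of its underside.
Not all that is in view belongs to the job. Of the things that look like the spool, the smallest one is meant.

How it is judged (in metres and radians):
On the way, in this order (a step that is already met when the one before it is completed fails the run):
1. the lid is dragged back over the deck, within 8 mm of its stop (x of lid in the frame of case below -0.0415 m), for 0.1 s.
2. the spool stands upright on the bay's floor, released (x of spool in the frame of case between 0.01 and 0.1 m and y of spool in the frame of case between -0.06 and 0.06 m and z of spool in the frame of case below 0.0085 m and angle between spool's own z axis and vertical below 0.15 rad and contact force between each of the arm, the fingers and spool below 0.1 N), for 0.2 s.
At the end, for the whole second after the job is handed in: The lid is fully home (within 3 mm of its far stop), the spool stands upright (within 0.15 rad) and at rest on the bay's floor under it, and nothing is held (x of lid in the frame of case above 0.0475 m and x of spool in the frame of case between 0.01 and 0.1 m and y of spool in the frame of case between -0.06 and 0.06 m and z of spool in the frame of case below 0.0085 m and angle between spool's own z axis and vertical below 0.15 rad and linear speed of spool below 0.02 m/s and linear speed of lid below 0.005 m/s); the robot touches nothing.
It fails at once if the lid plate is loaded by the robot with more than 25 N (contact force between any of the fingers, the arm and lid above 25 N).
It fails at once if the bottle, the jar or the mug is moved more than 20 mm or tipped (distance of any of glue, jar, mug from where it was at the start of the episode above 0.02 m or angle between any of glue, jar, mug's own z axis and vertical above 0.3 rad).
It also fails if it takes over 72 s, if anything falls off the work surface, if the arm or the gripper's body presses on something with over 40 N, if the wrist force passes 120 N, or if a joint passes its speed limit or range.

## Robot

A 7-joint arm with a two-finger parallel gripper is mounted at the origin on the work surface. World frame = base frame: x ahead of the robot, y to its left, z up, the work surface at z = 0. Lengths are in m, angles in degrees, forces in N, time in s.
With the tool pointing down it reaches from about 0.425 to 0.875 m from the base axis. Payload 4.7 kg.
Tool frame: the origin (TCP) lies between the finger pads; the fingertips stand 8 mm ahead of it and the grasp point (between the pads) lies 11 mm behind it (env.tip_extent is the distance from the TCP to the fingertips, in m); z points along the fingers, y is the line along which they close (so a half turn about z gives the same grasp; the last joint's range is limited). The gripper opens to 87 mm and grips with 3 to 60 N. Pads are 19 mm wide; open, the fingers measure 117 mm over their backs; the gripper's body (75 mm by 190 mm) begins 51 mm behind the grasp point.
Start: joints at [-71.27, 18.392, -4.016, 83.108, 1.295, 78.541, -3.26], TCP at [0.2, 0.618, 0.231] pointing down, gripper open.
Joint ranges: [-163.93, 163.93], [-17.29, 119.83], [-79.2, 71.16], [3.27, 140.29], [-89.18, 269.18], [5.43, 117.66], [-154.24, 154.24]. Speed limits (degrees/s): [147.25, 147.25, 180, 180, 180, 180, 180].

## Interface

Orientations are given as [roll, pitch, yaw] about the fixed x, y, z axes, in that order (R = Rz(yaw) Ry(pitch) Rx(roll)).
In Python, from cell import sensors, vision, workorder, env gives the robot as it stands.
- The arm moves only by the tool drive_tool, never from a script. Its argument "moves" is a list of rows, each an object of numbers: "x", "y", "z": the shift along the tool's x, y, z in mm; "rx", "ry", "rz": the turn, a rotation vector about the tool's x, y, z in rad; "fingers": the closure, from -1 (fully open) to 1 (shut). In form: [{"x": .., "y": .., "z": .., "rx": .., "ry": .., "rz": .., "fingers": ..}, ...]. A call has 1 to 20 rows; each row is the pose to reach, as a shift and turn from the pose commanded when the call began, along the tool's axes at that moment; what a row does not reach only later rows make up. A row lasts 1/8 s, in which the tool goes at most 62.5 mm and 10.7 degrees, less where a joint would pass 70% of its speed; a pose out of reach is approached as far as the arm can. A call with a gripper value outside its range is refused whole. The fingers move at their own pace and stop on an object; "force" is the grip in N (left out, the last holds). Time passes only in rows, so rows that repeat a pose let the fingers close. It gives the time, the measured TCP pose, the force, the opening and the grip force at its end, in the units of the state.
- sensors.get_obs(): the state, without advancing time (a new reading comes with each control period).
- vision.read_camera(name): name is "scene" or "top" or "wrist"; returns a dict with "image" (420x560x3 uint8, red, green, blue), "fx", "fy", "cx", "cy" (pixels), "R" (3x3) and "t" (3): a world point X has camera coordinates R X + t. Camera axes: x right, y down, z forward; pixel columns grow to the right and rows downward; lengths in m; the calibration is good to about 2 mm. A picture is of the moment at which its call begins. There is no depth.
- workorder.sign_off(): hands the job in; it is judged then, once.
The state is a dict: "time_s": time; "qpos": joint angles; "joint_velocities": joint speeds; "effort": joint torques, N m; "tool_pos": TCP position; "tool_rot": TCP orientation; "force": force on the tool from outside, world axes, zero at the start; "wrist_torque": the same for the moment, N m; "grip_width": finger opening in m; "grasp_force": force on a finger pad.
Only numpy, scipy, OpenCV 4.12 (cv2) and the standard library are available. Lean on these libraries where they do the work, as an engineer would, in place of code of your own. Each camera call takes 0.05 s, during which the arm holds its last target. There are 200 camera calls.

## Working session

There is one attempt and no reset: what is moved stays moved. The work goes in short steps, Python scripts to look and compute and a tool call to move; the robot and the scene stay as the last step left them, time stands still between calls to the robot, and variables do not carry over. Pictures are saved under pics/ and viewed, at most 10 in all, crops included, and the job is handed in when it is done.

Besides the shell and the picture viewer there is one more tool, called as name([rows], argument=value, ...), one row to a line, values as JSON. drive_tool: Moves the arm, as the interface text tells. Its arguments: {"type":"object","properties":{"moves":{"type":"array"},"force":{"type":"number"}},"required":["moves"]}

```bash
mkdir -p pics
python3 - <<'E'
from cell import sensors, vision, env
import cv2,pickle
o=sensors.get_obs(); print(o)
print(env.tip_extent)
d={}
for n in ("scene","top"):
    c=vision.read_camera(n); d[n]=c
    cv2.imwrite(f"pics/{n}0.png",cv2.resize(c["image"][:,:,::-1],(800,600),interpolation=cv2.INTER_CUBIC))
    print(n,c["fx"],c["cx"],c["cy"],c["R"],c["t"])
pickle.dump(d,open("cams.pkl","wb"))
E
```

```text
{'time_s': 0.0, 'qpos': array([-71.27085045,  18.43847544,  -4.01389745,  83.17592694,
         1.29574409,  78.5416943 ,  -3.26056158]), 'joint_velocities': array([ 0.01723179,  0.03527869, -0.0262964 ,  0.02078843,  0.07886232,
       -0.03584106, -0.00265895]), 'effort': array([-1.10309054e-03, -4.91293752e+01, -4.04074648e-01, -3.12528706e+01,
       -6.37110136e-02,  4.33849054e-02,  1.86308657e-04]), 'tool_pos': array([0.19991122, 0.61791397, 0.22945894]), 'tool_rot': array([-1.79889184e+02,  7.12241465e-03,  1.62078666e+02]), 'force': array([-0.05222628,  0.01775153,  0.17948804]), 'wrist_torque': array([ 0.01780144, -0.00610544, -0.03937774]), 'grasp_force': 0.0, 'grip_width': 0.08692338774578845}
0.008
scene 389.41278403323133 276.33453163274163 210.40096806586556 [[ 0.11995337  0.99268842 -0.01344952]
 [ 0.65510129 -0.08932511 -0.75024218]
 [-0.7459581   0.08118328 -0.66102631]] [-0.05783818 -0.29606023  1.31123842]
top 463.9803289557552 286.20716183630554 207.1891770546518 [[ 3.11385478e-03 -9.99994873e-01 -7.46863099e-04]
 [-9.84671298e-01 -2.93588886e-03 -1.74395572e-01]
 [ 1.74392485e-01  1.27845714e-03 -9.84675391e-01]] [-0.01418968  0.51832582  1.19529238]
```

View pics/scene0.png

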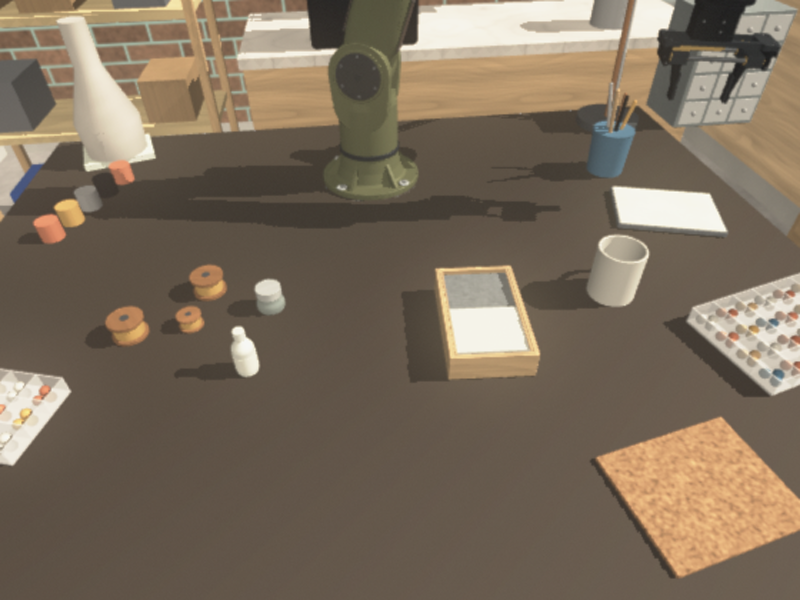

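View pics/top0.png

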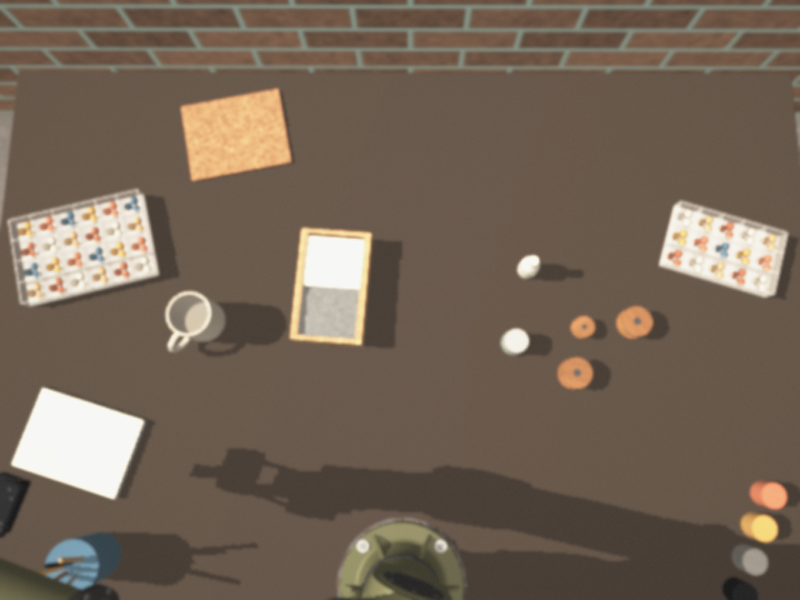

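The scene view shows three spools at (189,319), (208,282) and (127,325). In the top view they are at (583,327), (575,373) and (635,322). The case is at (332,287), the mug at (190,315), the jar at (515,341) and the glue bottle at (528,266).

The lookalikes (top px) are small (583,327), large (635,322) and large (575,373). I choose the smallest, (583,327), and will check it in one close crop together with the case.

Run:
```python
import pickle,cv2,numpy as np
d=pickle.load(open("cams.pkl","rb")); im=d["top"]["image"][:,:,::-1]
a=cv2.resize(im[153:253,196:271],None,fx=5.5,fy=5.5,interpolation=cv2.INTER_CUBIC)[:550]
b=cv2.resize(im[170:270,345:415],None,fx=5.5,fy=5.5,interpolation=cv2.INTER_CUBIC)[:550]
b2=b[:, :385]
o=np.hstack([a,b2]);print(a.shape,o.shape)
cv2.imwrite("pics/crop1.png",o)
```

```text
(550, 412, 3) (550, 797, 3)
```

View pics/crop1.png

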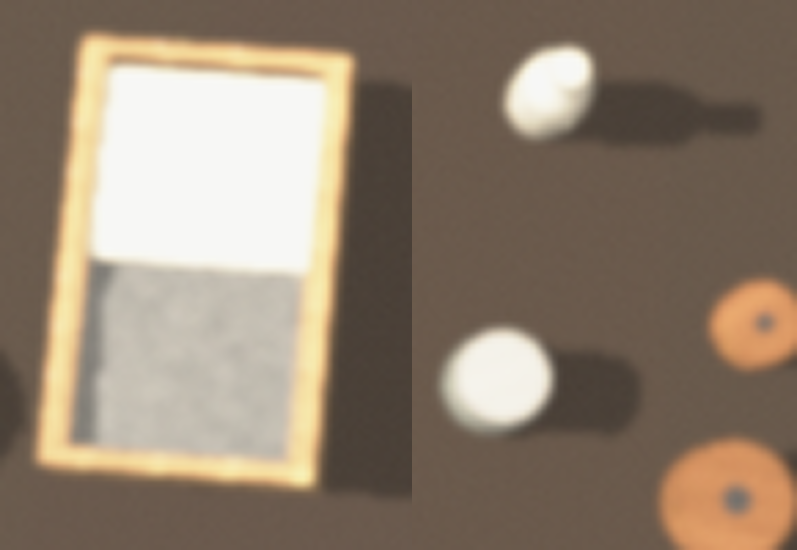

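The crop shows the case's top corners at (81,34), (354,54), (315,487) and (38,462). The lid's deck-side edge runs from (90,262) to (305,272). The small spool's hole is at (764,322), and that spool is clearly smaller than the one below it at (737,499).

```bash
cat > h.py <<'E'
import numpy as np
def ray(c,u,v,z):
    R,t=np.array(c["R"]),np.array(c["t"]); o=-R.T@t
    d=R.T@np.array([(u-c["cx"])/c["fx"],(v-c["cy"])/c["fy"],1]); return o+d*(z-o[2])/d[2]
def proj(c,X):
    p=np.array(c["R"])@X+c["t"]; return c["fx"]*p[0]/p[2]+c["cx"], c["fy"]*p[1]/p[2]+c["cy"]
E
python3 - <<'E'
import pickle,numpy as np
from h import *
d=pickle.load(open("cams.pkl","rb"));c=d["top"];s=d["scene"]
f=lambda x,y,z,ox=196,oy=153:ray(c,(x+.5)/5.5-.5+ox,(y+.5)/5.5-.5+oy,z)
P=np.array([f(*p,.048) for p in((81,34),(354,54),(315,487),(38,462))]);print(P)
cen=P.mean(0);ax=(P[0]+P[1]-P[2]-P[3])/2;yaw=np.degrees(np.arctan2(ax[1],ax[0]));print("case",cen,yaw,np.linalg.norm(ax),np.linalg.norm((P[0]+P[3]-P[1]-P[2])/2))
u=ax/np.linalg.norm(ax)
for p in((90,262),(305,272)):print("lid edge case x",(f(*p,.045)-cen)@u)
print("spool",f(764-412,322,.026,345,170),"big",f(737-412,499,.035,345,170))
print("jar",f(502-412,375,.045,345,170),"glue",f(570-412,70,.085,345,170))
g=lambda x,y,z:ray(s,(x+.5)/800*560-.5,(y+.5)/800*560-.5,z)
print("scene spool",g(189,314,.026)); print("scene jar",g(268,287,.045),"mug",g(620,250,.095))
Q=np.array([g(*p,.048) for p in((437,269),(513,266),(536,355),(449,358))]);print("scene case",Q,Q.mean(0))
print("mug top",ray(c,190/800*560,313/800*560,.095))
E
```

```text
[[0.65103458 0.1941856  0.048     ]
 [0.64120942 0.05905965 0.048     ]
 [0.42682874 0.07496207 0.048     ]
 [0.4384538  0.20810048 0.048     ]]
case [0.53938163 0.13407695 0.048     ] -3.9948254204297915 0.214000674528403 0.13456028273925413
lid edge case x -0.0062016243231339295
lid edge case x -0.0035294455585644906
spool [ 0.46547977 -0.34258615  0.026     ] big [ 0.37853963 -0.32355708  0.035     ]
jar [ 0.43692107 -0.21051924  0.045     ] glue [ 0.57804002 -0.24002174  0.085     ]
scene spool [ 0.46858938 -0.34000015  0.026     ]
scene jar [ 0.43945108 -0.20959889  0.045     ] mug [0.48395708 0.37508369 0.095     ]
scene case [[0.43383202 0.07972186 0.048     ]
 [0.44357982 0.21172237 0.048     ]
 [0.65249765 0.18637951 0.048     ]
 [0.64161136 0.06020918 0.048     ]] [0.54288021 0.13450823 0.048     ]
mug top [0.47753322 0.37868606 0.095     ]
```

drive_tool([
  {"x": -60, "y": -40, "z": 0, "fingers": 1},
  {"x": -120, "y": -80, "z": 0, "rz": -0.1, "fingers": 1},
  {"x": -175, "y": -116, "z": 0, "rz": -0.15, "fingers": 1},
  {"x": -230, "y": -153, "z": 0, "rz": -0.2, "fingers": 1},
  {"x": -285, "y": -190, "z": 0, "rz": -0.244, "fingers": 1},
  {"x": -340, "y": -226, "z": 0, "rz": -0.244, "fingers": 1},
  {"x": -395, "y": -263, "z": 0, "rz": -0.244, "fingers": 1},
  {"x": -450, "y": -299, "z": 0, "rz": -0.244, "fingers": 1},
  {"x": -500, "y": -332, "z": 0, "rz": -0.244, "fingers": 1},
  {"x": -518, "y": -344, "z": 20, "rz": -0.244, "fingers": 1},
  {"x": -518, "y": -344, "z": 60, "rz": -0.244, "fingers": 1},
  {"x": -518, "y": -344, "z": 100, "rz": -0.244, "fingers": 1},
  {"x": -518, "y": -344, "z": 110, "rz": -0.244, "fingers": 1},
  {"x": -518, "y": -344, "z": 110, "rz": -0.244, "fingers": 1},
  {"x": -518, "y": -344, "z": 110, "rz": -0.244, "fingers": 1},
])

```text
invalid input at $.moves[0]: expected keys x, y, z, rx, ry, rz, fingers
```

Run:
```python
from cell import sensors, vision
import cv2,numpy as np
o=sensors.get_obs(); print({k:np.round(o[k],4) for k in("time_s","tool_pos","tool_rot","force","wrist_torque","qpos","grip_width")})
c=vision.read_camera("wrist"); cv2.imwrite("pics/w1.png",c["image"][:,:,::-1]); print(c["R"],c["t"],c["fx"],c["cx"],c["cy"])
```

```text
{'time_s': np.float64(0.1), 'tool_pos': array([0.1999, 0.618 , 0.2296]), 'tool_rot': array([-1.799010e+02,  6.000000e-03,  1.620807e+02]), 'force': array([ 0.0076,  0.829 , -0.3404]), 'wrist_torque': array([-0.0286,  0.02  ,  0.002 ]), 'qpos': array([-71.2718,  18.4344,  -4.0152,  83.1681,   1.2953,  78.5418,
        -3.2604]), 'grip_width': np.float64(0.087)}
[[ 3.07956360e-01  9.51400175e-01 -7.66813257e-04]
 [ 9.12175575e-01 -2.95030612e-01  2.84416348e-01]
 [ 2.70367530e-01 -8.82872918e-02 -9.58700554e-01]] [-0.64916376 -0.03409222  0.39125665] 353.3638337160062 277.6383225858472 208.62595838597102
```

View pics/w1.png

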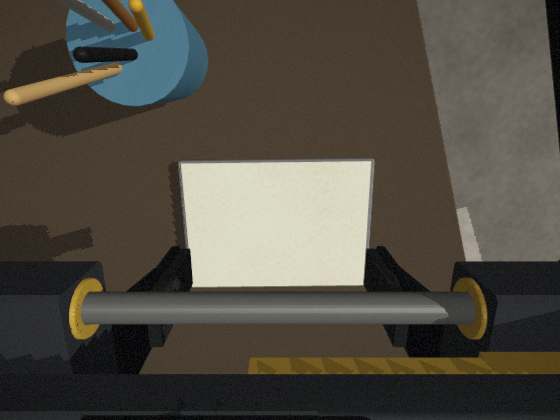

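The move was refused because every row needs all the keys, so this picture shows only the start pose: the notepad at (277,220) and the pencil cup at (130,50). I'll resend the move with full rows.

drive_tool([
  {"x": -60, "y": -40, "z": 0, "rx": 0, "ry": 0, "rz": 0, "fingers": 1},
  {"x": -120, "y": -80, "z": 0, "rx": 0, "ry": 0, "rz": -0.1, "fingers": 1},
  {"x": -175, "y": -116, "z": 0, "rx": 0, "ry": 0, "rz": -0.15, "fingers": 1},
  {"x": -230, "y": -153, "z": 0, "rx": 0, "ry": 0, "rz": -0.2, "fingers": 1},
  {"x": -285, "y": -190, "z": 0, "rx": 0, "ry": 0, "rz": -0.244, "fingers": 1},
  {"x": -340, "y": -226, "z": 0, "rx": 0, "ry": 0, "rz": -0.244, "fingers": 1},
  {"x": -395, "y": -263, "z": 0, "rx": 0, "ry": 0, "rz": -0.244, "fingers": 1},
  {"x": -450, "y": -299, "z": 0, "rx": 0, "ry": 0, "rz": -0.244, "fingers": 1},
  {"x": -500, "y": -332, "z": 0, "rx": 0, "ry": 0, "rz": -0.244, "fingers": 1},
  {"x": -518, "y": -344, "z": 20, "rx": 0, "ry": 0, "rz": -0.244, "fingers": 1},
  {"x": -518, "y": -344, "z": 60, "rx": 0, "ry": 0, "rz": -0.244, "fingers": 1},
  {"x": -518, "y": -344, "z": 100, "rx": 0, "ry": 0, "rz": -0.244, "fingers": 1},
  {"x": -518, "y": -344, "z": 110, "rx": 0, "ry": 0, "rz": -0.244, "fingers": 1},
  {"x": -518, "y": -344, "z": 110, "rx": 0, "ry": 0, "rz": -0.244, "fingers": 1},
  {"x": -518, "y": -344, "z": 110, "rx": 0, "ry": 0, "rz": -0.244, "fingers": 1},
])

```text
time_s: 2.02
tool_pos: [0.5883, 0.1323, 0.1226]
tool_rot: [179.9, 0.2, 176.1]
force: [-0.7, 0.3, 0.3]
grip_width: 0.0004
grasp_force: 0.0
```

```bash
cat > look.py <<'E'
import sys,cv2,numpy as np
from cell import sensors, vision
def st():
    o=sensors.get_obs(); print({k:np.round(o[k],4).tolist() for k in("time_s","tool_pos","tool_rot","force","wrist_torque","grip_width","grasp_force")})
if __name__=="__main__":
    st()
    for n in sys.argv[2:]:
        c=vision.read_camera(n); cv2.imwrite(f"pics/{sys.argv[1]}{n}.png",c["image"][:,:,::-1]); np.savez(f"{sys.argv[1]}{n}.npz",**c)
E
python3 look.py a wrist
```

```text
{'time_s': 2.025, 'tool_pos': [0.5883, 0.1323, 0.1226], 'tool_rot': [179.9279, 0.1719, 176.0827], 'force': [-0.7405, 0.2774, 0.3162], 'wrist_torque': [-0.052, -0.0019, 0.0483], 'grip_width': 0.0004, 'grasp_force': 0.0}
```

View pics/awrist.png

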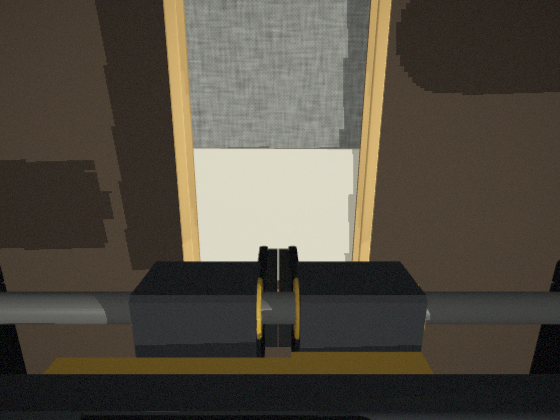

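The wrist view shows the tool square to the case and centred across it. The lid's deck-side edge is on row 148, columns 193–358.

drive_tool([
  {"x": 0, "y": 0, "z": 20, "rx": 0, "ry": 0, "rz": 0, "fingers": 1},
  {"x": 0, "y": 0, "z": 40, "rx": 0, "ry": 0, "rz": 0, "fingers": 1},
  {"x": 0, "y": 0, "z": 52, "rx": 0, "ry": 0, "rz": 0, "fingers": 1},
  {"x": 0, "y": 0, "z": 57, "rx": 0, "ry": 0, "rz": 0, "fingers": 1},
  {"x": 0, "y": 0, "z": 59, "rx": 0, "ry": 0, "rz": 0, "fingers": 1},
  {"x": 0, "y": 0, "z": 59, "rx": 0, "ry": 0, "rz": 0, "fingers": 1},
  {"x": 0, "y": 0, "z": 59, "rx": 0, "ry": 0, "rz": 0, "fingers": 1},
])

```text
time_s: 2.95
tool_pos: [0.5875, 0.1319, 0.0621]
tool_rot: [180.0, 0.1, 176.1]
force: [-0.6, 0.8, 0.1]
grip_width: 0.0001
grasp_force: 0.0
```

Run:
```python
import numpy as np
from h import *
import look; look.st()
c=np.load("awrist.npz")
for z in(.043,.048):
  for u in (193,358): print(z,ray(c,u,148,z))
```

```text
{'time_s': 2.95, 'tool_pos': [0.5875, 0.1319, 0.0621], 'tool_rot': [179.9722, 0.0573, 176.0581], 'force': [-0.6433, 0.7677, 0.1388], 'wrist_torque': [0.0647, 0.0028, 0.0178], 'grip_width': 0.0001, 'grasp_force': 0.0}
0.043 [0.53420308 0.08028836 0.043     ]
0.043 [0.54168346 0.18855192 0.043     ]
0.048 [0.5336743  0.08150399 0.048     ]
0.048 [0.54099489 0.1874549  0.048     ]
```

drive_tool([
  {"x": 0, "y": 0, "z": 1, "rx": 0, "ry": 0, "rz": 0, "fingers": 1},
  {"x": 0, "y": 0, "z": 2, "rx": 0, "ry": 0, "rz": 0, "fingers": 1},
  {"x": 0, "y": 0, "z": 3, "rx": 0, "ry": 0, "rz": 0, "fingers": 1},
  {"x": 0, "y": 0, "z": 4, "rx": 0, "ry": 0, "rz": 0, "fingers": 1},
  {"x": 0, "y": 0, "z": 4.5, "rx": 0, "ry": 0, "rz": 0, "fingers": 1},
  {"x": 0, "y": 0, "z": 4.5, "rx": 0, "ry": 0, "rz": 0, "fingers": 1},
])

```text
time_s: 3.7
tool_pos: [0.587, 0.1318, 0.057]
tool_rot: [180.0, -0.0, 176.1]
force: [-1.3, -0.3, 1.2]
grip_width: 0.0007
grasp_force: 0.0
```

drive_tool([
  {"x": 0, "y": 0, "z": 0.3, "rx": 0, "ry": 0, "rz": 0, "fingers": 1},
  {"x": 0, "y": 0, "z": 0.6, "rx": 0, "ry": 0, "rz": 0, "fingers": 1},
  {"x": 0, "y": 0, "z": 0.6, "rx": 0, "ry": 0, "rz": 0, "fingers": 1},
])

```text
time_s: 4.08
tool_pos: [0.5871, 0.1318, 0.0565]
tool_rot: [180.0, 0.0, 176.1]
force: [-0.5, -0.7, -0.0]
grip_width: 0.0002
grasp_force: 0.0
```

drive_tool([
  {"x": 0, "y": 0, "z": 0.3, "rx": 0, "ry": 0, "rz": 0, "fingers": 1},
  {"x": 0, "y": 0, "z": 0.6, "rx": 0, "ry": 0, "rz": 0, "fingers": 1},
  {"x": 0, "y": 0, "z": 0.6, "rx": 0, "ry": 0, "rz": 0, "fingers": 1},
])

```text
time_s: 4.45
tool_pos: [0.5871, 0.1318, 0.0558]
tool_rot: [180.0, 0.0, 176.1]
force: [0.7, 0.8, 1.0]
grip_width: 0.0005
grasp_force: 0.0
```

drive_tool([
  {"x": 0, "y": 0, "z": 0.2, "rx": 0, "ry": 0, "rz": 0, "fingers": 1},
  {"x": 0, "y": 0, "z": 0.4, "rx": 0, "ry": 0, "rz": 0, "fingers": 1},
  {"x": 0, "y": 0, "z": 0.4, "rx": 0, "ry": 0, "rz": 0, "fingers": 1},
])

```text
time_s: 4.82
tool_pos: [0.5871, 0.1318, 0.0555]
tool_rot: [180.0, 0.0, 176.1]
force: [-1.1, -0.3, 0.5]
grip_width: 0.0005
grasp_force: 0.0
```

drive_tool([
  {"x": 0, "y": 0, "z": 0.2, "rx": 0, "ry": 0, "rz": 0, "fingers": 1},
  {"x": 0, "y": 0, "z": 0.4, "rx": 0, "ry": 0, "rz": 0, "fingers": 1},
  {"x": 0, "y": 0, "z": 0.4, "rx": 0, "ry": 0, "rz": 0, "fingers": 1},
])

```text
time_s: 5.2
tool_pos: [0.5871, 0.1318, 0.0551]
tool_rot: [180.0, 0.0, 176.1]
force: [1.1, -0.3, -0.4]
grip_width: 0.0003
grasp_force: 0.0
```

```bash
python3 -c "import look; look.st()"
```

```text
{'time_s': 5.2, 'tool_pos': [0.5871, 0.1318, 0.0551], 'tool_rot': [179.9946, 0.0025, 176.0584], 'force': [1.0751, -0.2643, -0.3609], 'wrist_torque': [0.0047, -0.015, 0.0182], 'grip_width': 0.0003, 'grasp_force': 0.0}
```

drive_tool([
  {"x": 0, "y": 0, "z": 0.2, "rx": 0, "ry": 0, "rz": 0, "fingers": 1},
  {"x": 0, "y": 0, "z": 0.4, "rx": 0, "ry": 0, "rz": 0, "fingers": 1},
  {"x": 0, "y": 0, "z": 0.4, "rx": 0, "ry": 0, "rz": 0, "fingers": 1},
])

```text
time_s: 5.58
tool_pos: [0.5871, 0.1318, 0.0547]
tool_rot: [180.0, 0.0, 176.1]
force: [-0.2, -0.7, -0.9]
grip_width: 0.0006
grasp_force: 0.0
```

drive_tool([
  {"x": 0, "y": 0, "z": 0.2, "rx": 0, "ry": 0, "rz": 0, "fingers": 1},
  {"x": 0, "y": 0, "z": 0.4, "rx": 0, "ry": 0, "rz": 0, "fingers": 1},
  {"x": 0, "y": 0, "z": 0.4, "rx": 0, "ry": 0, "rz": 0, "fingers": 1},
])

```text
time_s: 5.95
tool_pos: [0.587, 0.1318, 0.0542]
tool_rot: [180.0, -0.0, 176.1]
force: [0.5, 0.1, 0.6]
grip_width: 0.0005
grasp_force: 0.0
```

drive_tool([
  {"x": 0, "y": 0, "z": 0.2, "rx": 0, "ry": 0, "rz": 0, "fingers": 1},
  {"x": 0, "y": 0, "z": 0.4, "rx": 0, "ry": 0, "rz": 0, "fingers": 1},
  {"x": 0, "y": 0, "z": 0.4, "rx": 0, "ry": 0, "rz": 0, "fingers": 1},
])

```text
time_s: 6.32
tool_pos: [0.5871, 0.1318, 0.0539]
tool_rot: [180.0, 0.0, 176.1]
force: [-0.7, -1.5, -1.0]
grip_width: 0.0006
grasp_force: 0.0
```

drive_tool([
  {"x": 0, "y": 0, "z": 0.2, "rx": 0, "ry": 0, "rz": 0, "fingers": 1},
  {"x": 0, "y": 0, "z": 0.4, "rx": 0, "ry": 0, "rz": 0, "fingers": 1},
  {"x": 0, "y": 0, "z": 0.4, "rx": 0, "ry": 0, "rz": 0, "fingers": 1},
])

```text
time_s: 6.7
tool_pos: [0.5871, 0.1318, 0.0535]
tool_rot: [180.0, 0.0, 176.1]
force: [-0.4, -0.4, 1.1]
grip_width: 0.0007
grasp_force: 0.3
```

drive_tool([
  {"x": 0, "y": 0, "z": 0.2, "rx": 0, "ry": 0, "rz": 0, "fingers": 1},
  {"x": 0, "y": 0, "z": 0.4, "rx": 0, "ry": 0, "rz": 0, "fingers": 1},
  {"x": 0, "y": 0, "z": 0.4, "rx": 0, "ry": 0, "rz": 0, "fingers": 1},
])

```text
time_s: 7.08
tool_pos: [0.5871, 0.1318, 0.0535]
tool_rot: [180.0, 0.0, 176.1]
force: [-1.6, 0.6, 5.1]
grip_width: 0.0004
grasp_force: 2.6
```

drive_tool([
  {"x": 0, "y": 0, "z": 0.15, "rx": 0, "ry": 0, "rz": 0, "fingers": 1},
  {"x": 0, "y": 0, "z": 0.3, "rx": 0, "ry": 0, "rz": 0, "fingers": 1},
  {"x": 0, "y": 0, "z": 0.3, "rx": 0, "ry": 0, "rz": 0, "fingers": 1},
])

```text
time_s: 7.45
tool_pos: [0.5871, 0.1318, 0.0535]
tool_rot: [180.0, 0.0, 176.1]
force: [-3.2, -0.7, 7.6]
grip_width: 0.0005
grasp_force: 3.5
```

drive_tool([
  {"x": 0, "y": 0, "z": 0.2, "rx": 0, "ry": 0, "rz": 0, "fingers": 1},
  {"x": 0, "y": 0, "z": 0.4, "rx": 0, "ry": 0, "rz": 0, "fingers": 1},
  {"x": 0, "y": 0, "z": 0.4, "rx": 0, "ry": 0, "rz": 0, "fingers": 1},
])

```text
time_s: 7.82
tool_pos: [0.5871, 0.1318, 0.0535]
tool_rot: [180.0, 0.0, 176.1]
force: [-3.6, -0.6, 9.6]
grip_width: 0.0003
grasp_force: 4.6
```

drive_tool([
  {"x": 0.5, "y": 0, "z": 0.1, "rx": 0, "ry": 0, "rz": 0, "fingers": 1},
  {"x": 1, "y": 0, "z": 0.2, "rx": 0, "ry": 0, "rz": 0, "fingers": 1},
  {"x": 2, "y": 0, "z": 0.2, "rx": 0, "ry": 0, "rz": 0, "fingers": 1},
  {"x": 3, "y": 0, "z": 0.2, "rx": 0, "ry": 0, "rz": 0, "fingers": 1},
  {"x": 4, "y": 0, "z": 0.2, "rx": 0, "ry": 0, "rz": 0, "fingers": 1},
])

```text
time_s: 8.45
tool_pos: [0.5855, 0.1321, 0.0535]
tool_rot: [179.9, 0.3, 176.0]
force: [3.9, -0.4, 5.7]
grip_width: 0.0005
grasp_force: 2.7
```

```bash
python3 -c "import look; look.st()"
```

```text
{'time_s': 8.45, 'tool_pos': [0.5855, 0.1321, 0.0535], 'tool_rot': [179.936, 0.3049, 176.0414], 'force': [3.9453, -0.3666, 5.7208], 'wrist_torque': [-0.0651, -0.9506, -0.0086], 'grip_width': 0.0005, 'grasp_force': 2.7043}
```

drive_tool([
  {"x": 0, "y": 0, "z": 0.3, "rx": 0, "ry": 0, "rz": 0, "fingers": 1},
  {"x": 0, "y": 0, "z": 0.6, "rx": 0, "ry": 0, "rz": 0, "fingers": 1},
  {"x": 0, "y": 0, "z": 0.8, "rx": 0, "ry": 0, "rz": 0, "fingers": 1},
  {"x": 1, "y": 0, "z": 0.8, "rx": 0, "ry": 0, "rz": 0, "fingers": 1},
  {"x": 2, "y": 0, "z": 0.8, "rx": 0, "ry": 0, "rz": 0, "fingers": 1},
])

```text
time_s: 9.07
tool_pos: [0.5845, 0.1322, 0.0534]
tool_rot: [179.9, 0.4, 176.0]
force: [3.9, -1.4, 8.0]
grip_width: 0.0005
grasp_force: 3.8
```

drive_tool([
  {"x": 1, "y": 0, "z": 0.3, "rx": 0, "ry": 0, "rz": 0, "fingers": 1},
  {"x": 2, "y": 0, "z": 0.5, "rx": 0, "ry": 0, "rz": 0, "fingers": 1},
  {"x": 3, "y": 0, "z": 0.6, "rx": 0, "ry": 0, "rz": 0, "fingers": 1},
  {"x": 4, "y": 0, "z": 0.6, "rx": 0, "ry": 0, "rz": 0, "fingers": 1},
  {"x": 5, "y": 0, "z": 0.6, "rx": 0, "ry": 0, "rz": 0, "fingers": 1},
])

```text
time_s: 9.7
tool_pos: [0.5801, 0.1325, 0.0534]
tool_rot: [179.9, 0.5, 176.0]
force: [4.7, -1.5, 9.7]
grip_width: 0.0005
grasp_force: 4.8
```

```bash
python3 look.py b wrist
python3 - <<'E'
import numpy as np
from h import *
c=np.load("bwrist.npz"); im=c["image"].astype(int)
# lid leading edge: brightness step along columns
g=im[:,215:340].mean(1).mean(1) if im.ndim==3 else 0
r=np.argmax(np.diff(g)[20:240])+20; print(r, g[r-2:r+4].round(), ray(c,277,r+.5,.0455))
E
```

```text
{'time_s': 9.7, 'tool_pos': [0.5801, 0.1325, 0.0534], 'tool_rot': [179.8989, 0.4803, 176.0275], 'force': [4.695, -1.4617, 9.7322], 'wrist_torque': [-0.2578, -1.1253, 0.0149], 'grip_width': 0.0005, 'grasp_force': 4.8312}
173 [117. 117. 146. 208. 213. 213.] [0.53283703 0.13536596 0.0455    ]
```

drive_tool([
  {"x": 2, "y": 0, "z": 0.1, "rx": 0, "ry": 0, "rz": 0, "fingers": 1},
  {"x": 4, "y": 0, "z": 0.2, "rx": 0, "ry": 0, "rz": 0, "fingers": 1},
  {"x": 6, "y": 0, "z": 0.2, "rx": 0, "ry": 0, "rz": 0, "fingers": 1},
  {"x": 8, "y": 0, "z": 0.2, "rx": 0, "ry": 0, "rz": 0, "fingers": 1},
  {"x": 10, "y": 0, "z": 0.2, "rx": 0, "ry": 0, "rz": 0, "fingers": 1},
  {"x": 12, "y": 0, "z": 0.2, "rx": 0, "ry": 0, "rz": 0, "fingers": 1},
])

```text
time_s: 10.5
tool_pos: [0.5683, 0.1333, 0.0534]
tool_rot: [179.9, 0.5, 176.0]
force: [4.1, -1.7, 9.6]
grip_width: 0.0008
grasp_force: 5.3
```

drive_tool([
  {"x": 3, "y": 0, "z": 0.1, "rx": 0, "ry": 0, "rz": 0, "fingers": 1},
  {"x": 6, "y": 0, "z": 0.2, "rx": 0, "ry": 0, "rz": 0, "fingers": 1},
  {"x": 9, "y": 0, "z": 0.2, "rx": 0, "ry": 0, "rz": 0, "fingers": 1},
  {"x": 12, "y": 0, "z": 0.2, "rx": 0, "ry": 0, "rz": 0, "fingers": 1},
  {"x": 15, "y": 0, "z": 0.2, "rx": 0, "ry": 0, "rz": 0, "fingers": 1},
  {"x": 18, "y": 0, "z": 0.2, "rx": 0, "ry": 0, "rz": 0, "fingers": 1},
  {"x": 21, "y": 0, "z": 0.2, "rx": 0, "ry": 0, "rz": 0, "fingers": 1},
])

```text
time_s: 11.38
tool_pos: [0.5476, 0.1349, 0.0534]
tool_rot: [179.9, 0.5, 176.0]
force: [5.1, -1.2, 11.5]
grip_width: 0.001
grasp_force: 5.8
```

```bash
cat > edge.py <<'E'
import numpy as np
from h import *
from cell import vision
import look; look.st()
c=vision.read_camera("wrist")
g=c["image"][:,215:340].astype(int).mean(1).mean(1)
r=np.argmax(np.diff(g)[5:240])+5; p=ray(c,277,r+.5,.0455)
print("edge",r,g[r-2:r+4].round(),p,"lid case x ~",47.5+1e3*((p[:2]-[.541,.134])@[.9976,-.0698]))
E
python3 edge.py
```

```text
{'time_s': 11.375, 'tool_pos': [0.5476, 0.1349, 0.0534], 'tool_rot': [179.8725, 0.5282, 176.0229], 'force': [5.0761, -1.2342, 11.4664], 'wrist_torque': [-0.2948, -1.1412, -0.0149], 'grip_width': 0.001, 'grasp_force': 5.7945}
edge 16 [ 62.  62.  76. 144. 153. 158.] [0.43502322 0.14235033 0.0455    ] lid case x ~ -58.80528651693622
```

```bash
sed -i 's/^r=.*;/r=int(np.argmax(g>185))-1;/' edge.py; python3 edge.py
```

```text
{'time_s': 11.425, 'tool_pos': [0.5472, 0.1349, 0.0534], 'tool_rot': [179.8756, 0.4958, 176.0303], 'force': [4.4946, -1.9043, 12.8208], 'wrist_torque': [-0.2821, -0.869, 0.0264], 'grip_width': 0.0004, 'grasp_force': 5.896}
edge 173 [116. 117. 145. 208. 213. 213.] [0.49990689 0.13778501 0.0455    ] lid case x ~ 6.241323696067155
```

drive_tool([
  {"x": 3, "y": 0, "z": 0, "rx": 0, "ry": 0, "rz": 0, "fingers": 1},
  {"x": 6, "y": 0, "z": 0, "rx": 0, "ry": 0, "rz": 0, "fingers": 1},
  {"x": 9, "y": 0, "z": 0.1, "rx": 0, "ry": 0, "rz": 0, "fingers": 1},
  {"x": 12, "y": 0, "z": 0.1, "rx": 0, "ry": 0, "rz": 0, "fingers": 1},
  {"x": 15, "y": 0, "z": 0.1, "rx": 0, "ry": 0, "rz": 0, "fingers": 1},
  {"x": 18, "y": 0, "z": 0.1, "rx": 0, "ry": 0, "rz": 0, "fingers": 1},
  {"x": 21, "y": 0, "z": 0.1, "rx": 0, "ry": 0, "rz": 0, "fingers": 1},
])

```text
time_s: 12.35
tool_pos: [0.5268, 0.1364, 0.0534]
tool_rot: [179.9, 0.5, 176.0]
force: [5.3, -0.9, 12.8]
grip_width: 0.0006
grasp_force: 6.2
```

```bash
python3 edge.py
```

```text
{'time_s': 12.35, 'tool_pos': [0.5268, 0.1364, 0.0534], 'tool_rot': [179.8606, 0.5349, 176.0274], 'force': [5.2913, -0.9271, 12.8401], 'wrist_torque': [-0.3073, -1.1159, 0.0163], 'grip_width': 0.0006, 'grasp_force': 6.1854}
edge 173 [119. 118. 140. 207. 213. 213.] [0.47951616 0.13928623 0.0455    ] lid case x ~ -14.205262668669
```

drive_tool([
  {"x": 3, "y": 0, "z": -0.1, "rx": 0, "ry": 0, "rz": 0, "fingers": 1},
  {"x": 6, "y": 0, "z": -0.1, "rx": 0, "ry": 0, "rz": 0, "fingers": 1},
  {"x": 9, "y": 0, "z": -0.1, "rx": 0, "ry": 0, "rz": 0, "fingers": 1},
  {"x": 12, "y": 0, "z": -0.1, "rx": 0, "ry": 0, "rz": 0, "fingers": 1},
  {"x": 15, "y": 0, "z": -0.1, "rx": 0, "ry": 0, "rz": 0, "fingers": 1},
  {"x": 18, "y": 0, "z": -0.1, "rx": 0, "ry": 0, "rz": 0, "fingers": 1},
  {"x": 21, "y": 0, "z": -0.1, "rx": 0, "ry": 0, "rz": 0, "fingers": 1},
  {"x": 24, "y": 0, "z": -0.1, "rx": 0, "ry": 0, "rz": 0, "fingers": 1},
])

```text
time_s: 13.4
tool_pos: [0.5028, 0.1381, 0.0534]
tool_rot: [179.9, 0.5, 176.0]
force: [5.0, -1.6, 12.3]
grip_width: 0.0006
grasp_force: 6.2
```

drive_tool([
  {"x": 1, "y": 0, "z": 0, "rx": 0, "ry": 0, "rz": 0, "fingers": 1},
  {"x": 2, "y": 0, "z": 0, "rx": 0, "ry": 0, "rz": 0, "fingers": 1},
  {"x": 3, "y": 0, "z": 0, "rx": 0, "ry": 0, "rz": 0, "fingers": 1},
  {"x": 4, "y": 0, "z": 0, "rx": 0, "ry": 0, "rz": 0, "fingers": 1},
  {"x": 5, "y": 0, "z": 0, "rx": 0, "ry": 0, "rz": 0, "fingers": 1},
])

```text
time_s: 14.02
tool_pos: [0.4979, 0.1385, 0.0534]
tool_rot: [179.9, 0.5, 176.0]
force: [5.1, -1.9, 12.2]
grip_width: 0.0004
grasp_force: 6.3
```

```bash
python3 edge.py
```

```text
{'time_s': 14.025, 'tool_pos': [0.4979, 0.1385, 0.0534], 'tool_rot': [179.8525, 0.5246, 176.0283], 'force': [5.0508, -1.8648, 12.2399], 'wrist_torque': [-0.3931, -1.1612, 0.021], 'grip_width': 0.0004, 'grasp_force': 6.2815}
edge 173 [119. 118. 139. 207. 213. 213.] [0.45059603 0.14140638 0.0455    ] lid case x ~ -43.20396680146389
```

drive_tool([
  {"x": 1, "y": 0, "z": 0, "rx": 0, "ry": 0, "rz": 0, "fingers": 1},
  {"x": 2, "y": 0, "z": 0, "rx": 0, "ry": 0, "rz": 0, "fingers": 1},
  {"x": 3, "y": 0, "z": 0, "rx": 0, "ry": 0, "rz": 0, "fingers": 1},
  {"x": 4, "y": 0, "z": 0, "rx": 0, "ry": 0, "rz": 0, "fingers": 1},
  {"x": 5, "y": 0, "z": 0, "rx": 0, "ry": 0, "rz": 0, "fingers": 1},
])

```text
time_s: 14.7
tool_pos: [0.4929, 0.1389, 0.0534]
tool_rot: [179.8, 0.5, 176.0]
force: [4.2, -1.5, 12.6]
grip_width: 0.0004
grasp_force: 6.3
```

```bash
python3 edge.py
```

```text
{'time_s': 14.7, 'tool_pos': [0.4929, 0.1389, 0.0534], 'tool_rot': [179.8491, 0.5249, 176.0294], 'force': [4.2059, -1.4958, 12.5869], 'wrist_torque': [-0.4369, -1.1072, 0.0228], 'grip_width': 0.0004, 'grasp_force': 6.3325}
edge 173 [121. 118. 138. 207. 213. 213.] [0.44561712 0.14177177 0.0455    ] lid case x ~ -48.196433592818735
```

drive_tool([
  {"x": 1, "y": 0, "z": 0, "rx": 0, "ry": 0, "rz": 0, "fingers": 1},
  {"x": 2, "y": 0, "z": 0, "rx": 0, "ry": 0, "rz": 0, "fingers": 1},
  {"x": 3, "y": 0, "z": 0, "rx": 0, "ry": 0, "rz": 0, "fingers": 1},
  {"x": 4, "y": 0, "z": 0, "rx": 0, "ry": 0, "rz": 0, "fingers": 1},
])

```text
time_s: 15.25
tool_pos: [0.4899, 0.1393, 0.0534]
tool_rot: [179.8, 0.6, 176.0]
force: [8.3, -1.3, 10.6]
grip_width: 0.0002
grasp_force: 4.9
```

```bash
python3 edge.py
```

```text
{'time_s': 15.25, 'tool_pos': [0.4899, 0.1393, 0.0534], 'tool_rot': [179.817, 0.649, 176.0244], 'force': [8.269, -1.3008, 10.5964], 'wrist_torque': [-0.2635, -1.7408, -0.0317], 'grip_width': 0.0002, 'grasp_force': 4.8835}
edge 176 [144. 128. 120. 186. 210. 213.] [0.44405878 0.14212405 0.0455    ] lid case x ~ -49.775624754637164
```

The lid is at its back stop: the pull force rose to 8 N and the edge stopped at case x ≈ −49.8 mm. I'll lift off and go to the spool.

drive_tool([
  {"x": 0, "y": 0, "z": -3, "rx": 0, "ry": 0, "rz": 0, "fingers": 1},
  {"x": 0, "y": 0, "z": -30, "rx": 0, "ry": 0, "rz": 0, "fingers": 1},
  {"x": 0, "y": -20, "z": -80, "rx": 0, "ry": 0, "rz": 0, "fingers": -0.38},
  {"x": -5, "y": -70, "z": -110, "rx": 0, "ry": 0, "rz": 0, "fingers": -0.38},
  {"x": -5, "y": -130, "z": -120, "rx": 0, "ry": 0, "rz": 0, "fingers": -0.38},
  {"x": -5, "y": -190, "z": -120, "rx": 0, "ry": 0, "rz": 0, "fingers": -0.38},
  {"x": -10, "y": -250, "z": -120, "rx": 0, "ry": 0, "rz": 0, "fingers": -0.38},
  {"x": -13, "y": -310, "z": -120, "rx": 0, "ry": 0, "rz": 0, "fingers": -0.38},
  {"x": -13, "y": -370, "z": -120, "rx": 0, "ry": 0, "rz": 0, "fingers": -0.38},
  {"x": -13, "y": -430, "z": -120, "rx": 0, "ry": 0, "rz": 0, "fingers": -0.38},
  {"x": -13, "y": -480, "z": -120, "rx": 0, "ry": 0, "rz": 0, "fingers": -0.38},
  {"x": -13, "y": -480, "z": -120, "rx": 0, "ry": 0, "rz": 0, "fingers": -0.38},
  {"x": -13, "y": -480, "z": -120, "rx": 0, "ry": 0, "rz": 0, "fingers": -0.38},
])

```text
time_s: 16.92
tool_pos: [0.4636, -0.3393, 0.1689]
tool_rot: [179.9, -0.2, 176.1]
force: [0.2, 0.3, 0.9]
grip_width: 0.0599
grasp_force: 0.0
```

```bash
python3 look.py c wrist
python3 - <<'E'
import numpy as np
from h import *
c=np.load("cwrist.npz"); print(proj(c,np.array([.467,-.341,.026])))
E
```

```text
{'time_s': 16.925, 'tool_pos': [0.4636, -0.3393, 0.1689], 'tool_rot': [179.8605, -0.1617, 176.0706], 'force': [0.1799, 0.3193, 0.876], 'wrist_torque': [0.048, 0.0046, 0.0315], 'grip_width': 0.0599, 'grasp_force': 0.0}
(np.float64(275.5069242306067), np.float64(202.09957936019316))
```

View pics/cwrist.png

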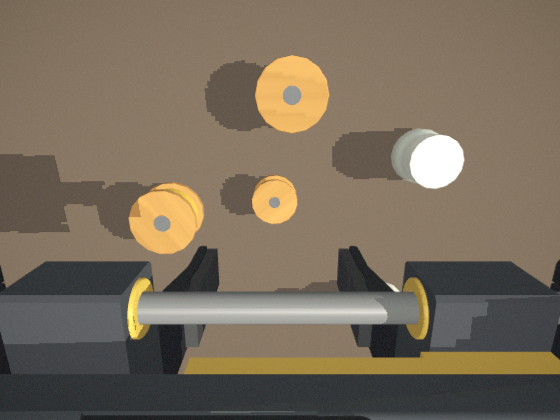

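The small spool's hole is at (274,202), and my estimate projects to (275,202), so the position is confirmed. The big spools are at (292,95) and (162,222), and the jar is at (436,160). I'm descending.

drive_tool([
  {"x": -3.5, "y": -2, "z": 40, "rx": 0, "ry": 0, "rz": 0, "fingers": -0.38},
  {"x": -3.5, "y": -2, "z": 80, "rx": 0, "ry": 0, "rz": 0, "fingers": -0.38},
  {"x": -3.5, "y": -2, "z": 115, "rx": 0, "ry": 0, "rz": 0, "fingers": -0.38},
  {"x": -3.5, "y": -2, "z": 135, "rx": 0, "ry": 0, "rz": 0, "fingers": -0.38},
  {"x": -3.5, "y": -2, "z": 148, "rx": 0, "ry": 0, "rz": 0, "fingers": -0.38},
  {"x": -3.5, "y": -2, "z": 154, "rx": 0, "ry": 0, "rz": 0, "fingers": -0.38},
  {"x": -3.5, "y": -2, "z": 156, "rx": 0, "ry": 0, "rz": 0, "fingers": -0.38},
  {"x": -3.5, "y": -2, "z": 156, "rx": 0, "ry": 0, "rz": 0, "fingers": -0.38},
])

```text
time_s: 17.98
tool_pos: [0.4681, -0.3435, 0.015]
tool_rot: [-180.0, 0.1, 176.1]
force: [0.4, -0.1, -0.5]
grip_width: 0.0601
grasp_force: 0.0
```

drive_tool([
  {"x": 1, "y": 1.5, "z": 2, "rx": 0, "ry": 0, "rz": 0, "fingers": -0.38},
  {"x": 1, "y": 1.5, "z": 3, "rx": 0, "ry": 0, "rz": 0, "fingers": -0.1},
  {"x": 1, "y": 1.5, "z": 3, "rx": 0, "ry": 0, "rz": 0, "fingers": 0.1},
  {"x": 1, "y": 1.5, "z": 3, "rx": 0, "ry": 0, "rz": 0, "fingers": 1},
  {"x": 1, "y": 1.5, "z": 3, "rx": 0, "ry": 0, "rz": 0, "fingers": 1},
  {"x": 1, "y": 1.5, "z": 3, "rx": 0, "ry": 0, "rz": 0, "fingers": 1},
  {"x": 1, "y": 1.5, "z": 3, "rx": 0, "ry": 0, "rz": 0, "fingers": 1},
], force=15)

```text
time_s: 18.85
tool_pos: [0.4668, -0.3416, 0.0114]
tool_rot: [180.0, 0.0, 176.1]
force: [-0.4, 0.7, 0.2]
grip_width: 0.0393
grasp_force: 15.0
```

```bash
python3 -c "import look; look.st()"
```

```text
{'time_s': 18.85, 'tool_pos': [0.4668, -0.3416, 0.0114], 'tool_rot': [179.9998, 0.0085, 176.0581], 'force': [-0.4159, 0.696, 0.1632], 'wrist_torque': [-0.0154, -0.0284, 0.0605], 'grip_width': 0.0393, 'grasp_force': 15.0}
```

drive_tool([
  {"x": 0, "y": 0, "z": -10, "rx": 0, "ry": 0, "rz": 0, "fingers": 1},
  {"x": 0, "y": 0, "z": -50, "rx": 0, "ry": 0, "rz": 0, "fingers": 1},
  {"x": 0, "y": 0, "z": -100, "rx": 0, "ry": 0, "rz": 0, "fingers": 1},
  {"x": 0, "y": 20, "z": -135, "rx": 0, "ry": 0, "rz": 0, "fingers": 1},
  {"x": -10, "y": 60, "z": -140, "rx": 0, "ry": 0, "rz": 0, "fingers": 1},
  {"x": -20, "y": 110, "z": -140, "rx": 0, "ry": 0, "rz": 0, "fingers": 1},
  {"x": -30, "y": 160, "z": -140, "rx": 0, "ry": 0, "rz": 0, "fingers": 1},
  {"x": -40, "y": 210, "z": -140, "rx": 0, "ry": 0, "rz": 0, "fingers": 1},
  {"x": -50, "y": 260, "z": -140, "rx": 0, "ry": 0, "rz": 0, "fingers": 1},
  {"x": -60, "y": 310, "z": -140, "rx": 0, "ry": 0, "rz": 0, "fingers": 1},
  {"x": -70, "y": 360, "z": -140, "rx": 0, "ry": 0, "rz": 0, "fingers": 1},
  {"x": -80, "y": 410, "z": -140, "rx": 0, "ry": 0, "rz": 0, "fingers": 1},
  {"x": -90, "y": 455, "z": -140, "rx": 0, "ry": 0, "rz": 0, "fingers": 1},
  {"x": -92, "y": 480, "z": -140, "rx": 0, "ry": 0, "rz": 0, "fingers": 1},
  {"x": -92, "y": 480, "z": -140, "rx": 0, "ry": 0, "rz": 0, "fingers": 1},
  {"x": -92, "y": 480, "z": -120, "rx": 0, "ry": 0, "rz": 0, "fingers": 1},
  {"x": -92, "y": 480, "z": -120, "rx": 0, "ry": 0, "rz": 0, "fingers": 1},
])

```text
time_s: 20.98
tool_pos: [0.5897, 0.1281, 0.129]
tool_rot: [-179.9, -0.2, 175.9]
force: [-0.4, -0.9, -0.5]
grip_width: 0.0387
grasp_force: 15.0
```

```bash
python3 look.py d top scene
python3 - <<'E'
import cv2,numpy as np
a=cv2.imread("pics/dtop.png")[140:260,180:300];b=cv2.imread("pics/dscene.png")[150:270,280:400]
cv2.imwrite("pics/d.png",cv2.resize(np.hstack([a,b]),None,fx=3.3,fy=3.3,interpolation=cv2.INTER_CUBIC))
E
```

```text
{'time_s': 20.975, 'tool_pos': [0.5897, 0.1281, 0.129], 'tool_rot': [-179.8653, -0.2337, 175.8724], 'force': [-0.3623, -0.8665, -0.4713], 'wrist_torque': [0.0062, -0.0149, 0.1006], 'grip_width': 0.0387, 'grasp_force': 14.9999}
```

View pics/d.png

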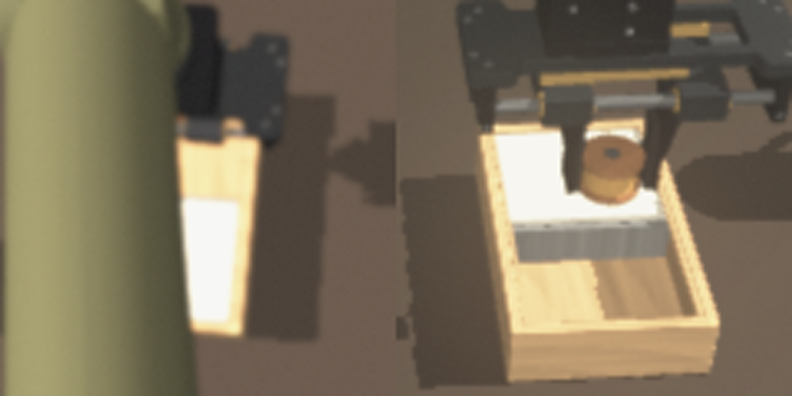

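The spool is held upright over the open bay, with the plate fully back in the scene crop. I'm lowering it.

drive_tool([
  {"x": -1, "y": 2, "z": 20, "rx": 0, "ry": 0, "rz": 0, "fingers": 1},
  {"x": -1, "y": 2, "z": 50, "rx": 0, "ry": 0, "rz": 0, "fingers": 1},
  {"x": -1, "y": 2, "z": 75, "rx": 0, "ry": 0, "rz": 0, "fingers": 1},
  {"x": -1, "y": 2, "z": 92, "rx": 0, "ry": 0, "rz": 0, "fingers": 1},
  {"x": -1, "y": 2, "z": 100, "rx": 0, "ry": 0, "rz": 0, "fingers": 1},
  {"x": -1, "y": 2, "z": 104, "rx": 0, "ry": 0, "rz": 0, "fingers": 1},
  {"x": -1, "y": 2, "z": 105, "rx": 0, "ry": 0, "rz": 0, "fingers": 1},
  {"x": -1, "y": 2, "z": 105, "rx": 0, "ry": 0, "rz": 0, "fingers": 1},
])

```text
time_s: 22.08
tool_pos: [0.5932, 0.133, 0.027]
tool_rot: [180.0, 0.1, 176.1]
force: [0.5, -1.0, -0.3]
grip_width: 0.0391
grasp_force: 15.0
```

drive_tool([
  {"x": 1, "y": -2, "z": 2, "rx": 0, "ry": 0, "rz": 0, "fingers": 1},
  {"x": 1, "y": -2, "z": 4, "rx": 0, "ry": 0, "rz": 0, "fingers": 1},
  {"x": 1, "y": -2, "z": 5, "rx": 0, "ry": 0, "rz": 0, "fingers": 1},
  {"x": 1, "y": -2, "z": 5, "rx": 0, "ry": 0, "rz": 0, "fingers": 1},
])

```text
time_s: 22.58
tool_pos: [0.5914, 0.131, 0.0213]
tool_rot: [180.0, -0.0, 176.1]
force: [-0.8, 0.3, -0.7]
grip_width: 0.0391
grasp_force: 15.0
```

drive_tool([
  {"x": 0, "y": 0, "z": 0.5, "rx": 0, "ry": 0, "rz": 0, "fingers": 1},
  {"x": 0, "y": 0, "z": 1, "rx": 0, "ry": 0, "rz": 0, "fingers": 1},
  {"x": 0, "y": 0, "z": 1, "rx": 0, "ry": 0, "rz": 0, "fingers": 1},
])

```text
time_s: 22.95
tool_pos: [0.5915, 0.131, 0.0203]
tool_rot: [180.0, -0.0, 176.1]
force: [0.6, 0.1, -0.7]
grip_width: 0.0393
grasp_force: 15.0
```

drive_tool([
  {"x": 0, "y": 0, "z": 0.4, "rx": 0, "ry": 0, "rz": 0, "fingers": 1},
  {"x": 0, "y": 0, "z": 0.8, "rx": 0, "ry": 0, "rz": 0, "fingers": 1},
  {"x": 0, "y": 0, "z": 0.8, "rx": 0, "ry": 0, "rz": 0, "fingers": 1},
])

```text
time_s: 23.32
tool_pos: [0.5915, 0.131, 0.0195]
tool_rot: [180.0, -0.0, 176.1]
force: [0.2, 0.5, -1.1]
grip_width: 0.0388
grasp_force: 15.0
```

drive_tool([
  {"x": 0, "y": 0, "z": 0.4, "rx": 0, "ry": 0, "rz": 0, "fingers": 1},
  {"x": 0, "y": 0, "z": 0.8, "rx": 0, "ry": 0, "rz": 0, "fingers": 1},
  {"x": 0, "y": 0, "z": 0.8, "rx": 0, "ry": 0, "rz": 0, "fingers": 1},
])

```text
time_s: 23.7
tool_pos: [0.5916, 0.131, 0.0194]
tool_rot: [180.0, 0.0, 176.1]
force: [-2.4, 0.2, 5.2]
grip_width: 0.0392
grasp_force: 15.0
```

The spool is on the floor (5 N up), so I'll release it and retreat to above the plate.

drive_tool([
  {"x": 0, "y": 0, "z": -0.5, "rx": 0, "ry": 0, "rz": 0, "fingers": 0},
  {"x": 0, "y": 0, "z": -0.5, "rx": 0, "ry": 0, "rz": 0, "fingers": -0.38},
  {"x": 0, "y": 0, "z": -0.5, "rx": 0, "ry": 0, "rz": 0, "fingers": -0.38},
  {"x": 0, "y": 0, "z": -0.5, "rx": 0, "ry": 0, "rz": 0, "fingers": -0.38},
  {"x": 0, "y": 0, "z": -0.5, "rx": 0, "ry": 0, "rz": 0, "fingers": -0.38},
  {"x": 0, "y": 0, "z": -10, "rx": 0, "ry": 0, "rz": 0, "fingers": -0.38},
  {"x": 0, "y": 0, "z": -35, "rx": 0, "ry": 0, "rz": 0, "fingers": -0.38},
  {"x": 0, "y": 0, "z": -70, "rx": 0, "ry": 0, "rz": 0, "fingers": -0.38},
  {"x": 0, "y": 0, "z": -110, "rx": 0, "ry": 0, "rz": 0, "fingers": -0.38},
  {"x": 0, "y": 0, "z": -110, "rx": 0, "ry": 0, "rz": 0, "fingers": -0.38},
  {"x": 0, "y": 0, "z": -110, "rx": 0, "ry": 0, "rz": 0, "fingers": -0.38},
])

```text
time_s: 25.08
tool_pos: [0.5913, 0.131, 0.1288]
tool_rot: [180.0, -0.0, 176.1]
force: [-0.0, -0.7, 0.0]
grip_width: 0.0599
grasp_force: 0.0
```

```bash
python3 look.py e scene
python3 - <<'E'
import cv2
b=cv2.imread("pics/escene.png")[150:270,280:400]
cv2.imwrite("pics/e.png",cv2.resize(b,None,fx=4,fy=4,interpolation=cv2.INTER_CUBIC))
E
```

```text
{'time_s': 25.075, 'tool_pos': [0.5913, 0.131, 0.1288], 'tool_rot': [179.9803, -0.002, 176.0639], 'force': [-0.0358, -0.7149, 0.036], 'wrist_torque': [0.0031, 0.0517, -0.0018], 'grip_width': 0.0599, 'grasp_force': 0.0}
```

View pics/e.png

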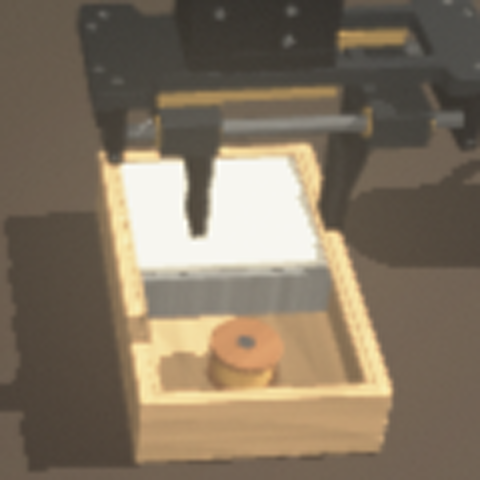

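The spool stands upright in the bay at (246,355), clear of everything. Next I press on the plate again.

drive_tool([
  {"x": 40, "y": 0, "z": 0, "rx": 0, "ry": 0, "rz": 0, "fingers": 1},
  {"x": 80, "y": 0, "z": 0, "rx": 0, "ry": 0, "rz": 0, "fingers": 1},
  {"x": 100, "y": 0, "z": 0, "rx": 0, "ry": 0, "rz": 0, "fingers": 1},
  {"x": 100, "y": 0, "z": 25, "rx": 0, "ry": 0, "rz": 0, "fingers": 1},
  {"x": 100, "y": 0, "z": 45, "rx": 0, "ry": 0, "rz": 0, "fingers": 1},
  {"x": 100, "y": 0, "z": 57, "rx": 0, "ry": 0, "rz": 0, "fingers": 1},
  {"x": 100, "y": 0, "z": 63, "rx": 0, "ry": 0, "rz": 0, "fingers": 1},
  {"x": 100, "y": 0, "z": 66, "rx": 0, "ry": 0, "rz": 0, "fingers": 1},
  {"x": 100, "y": 0, "z": 66, "rx": 0, "ry": 0, "rz": 0, "fingers": 1},
  {"x": 100, "y": 0, "z": 66, "rx": 0, "ry": 0, "rz": 0, "fingers": 1},
  {"x": 100, "y": 0, "z": 66, "rx": 0, "ry": 0, "rz": 0, "fingers": 1},
])

```text
time_s: 26.5
tool_pos: [0.4921, 0.138, 0.0632]
tool_rot: [180.0, 0.0, 176.1]
force: [0.3, -0.2, 0.6]
grip_width: 0.0004
grasp_force: 0.0
```

drive_tool([
  {"x": 0, "y": 0, "z": 1, "rx": 0, "ry": 0, "rz": 0, "fingers": 1},
  {"x": 0, "y": 0, "z": 2, "rx": 0, "ry": 0, "rz": 0, "fingers": 1},
  {"x": 0, "y": 0, "z": 3, "rx": 0, "ry": 0, "rz": 0, "fingers": 1},
  {"x": 0, "y": 0, "z": 4, "rx": 0, "ry": 0, "rz": 0, "fingers": 1},
  {"x": 0, "y": 0, "z": 5, "rx": 0, "ry": 0, "rz": 0, "fingers": 1},
  {"x": 0, "y": 0, "z": 6, "rx": 0, "ry": 0, "rz": 0, "fingers": 1},
  {"x": 0, "y": 0, "z": 7, "rx": 0, "ry": 0, "rz": 0, "fingers": 1},
  {"x": 0, "y": 0, "z": 8, "rx": 0, "ry": 0, "rz": 0, "fingers": 1},
  {"x": 0, "y": 0, "z": 8.6, "rx": 0, "ry": 0, "rz": 0, "fingers": 1},
  {"x": 0, "y": 0, "z": 8.6, "rx": 0, "ry": 0, "rz": 0, "fingers": 1},
])

```text
time_s: 27.75
tool_pos: [0.4917, 0.1379, 0.0541]
tool_rot: [180.0, -0.0, 176.1]
force: [-0.5, -0.8, 0.9]
grip_width: 0.0007
grasp_force: 0.0
```

drive_tool([
  {"x": 0, "y": 0, "z": 0.3, "rx": 0, "ry": 0, "rz": 0, "fingers": 1},
  {"x": 0, "y": 0, "z": 0.6, "rx": 0, "ry": 0, "rz": 0, "fingers": 1},
  {"x": 0, "y": 0, "z": 0.9, "rx": 0, "ry": 0, "rz": 0, "fingers": 1},
  {"x": 0, "y": 0, "z": 0.9, "rx": 0, "ry": 0, "rz": 0, "fingers": 1},
])

```text
time_s: 28.25
tool_pos: [0.4918, 0.1378, 0.0535]
tool_rot: [180.0, 0.0, 176.1]
force: [-1.2, -1.0, 3.3]
grip_width: 0.0005
grasp_force: 1.3
```

drive_tool([
  {"x": 0, "y": 0, "z": 0.2, "rx": 0, "ry": 0, "rz": 0, "fingers": 1},
  {"x": 0, "y": 0, "z": 0.4, "rx": 0, "ry": 0, "rz": 0, "fingers": 1},
  {"x": -1, "y": 0, "z": 0.4, "rx": 0, "ry": 0, "rz": 0, "fingers": 1},
  {"x": -2, "y": 0, "z": 0.4, "rx": 0, "ry": 0, "rz": 0, "fingers": 1},
])

```text
time_s: 28.75
tool_pos: [0.4928, 0.1378, 0.0534]
tool_rot: [180.0, -0.1, 176.1]
force: [-4.7, -0.8, 9.2]
grip_width: 0.0004
grasp_force: 4.7
```

drive_tool([
  {"x": -1, "y": 0, "z": 0.1, "rx": 0, "ry": 0, "rz": 0, "fingers": 1},
  {"x": -2, "y": 0, "z": 0.2, "rx": 0, "ry": 0, "rz": 0, "fingers": 1},
  {"x": -4, "y": 0, "z": 0.2, "rx": 0, "ry": 0, "rz": 0, "fingers": 1},
  {"x": -6, "y": 0, "z": 0.2, "rx": 0, "ry": 0, "rz": 0, "fingers": 1},
  {"x": -8, "y": 0, "z": 0.2, "rx": 0, "ry": 0, "rz": 0, "fingers": 1},
])

```text
time_s: 29.38
tool_pos: [0.501, 0.1372, 0.0534]
tool_rot: [180.0, -0.1, 176.1]
force: [-5.0, -1.1, 10.0]
grip_width: 0.0004
grasp_force: 5.1
```

```bash
python3 edge.py
```

```text
{'time_s': 29.375, 'tool_pos': [0.501, 0.1372, 0.0534], 'tool_rot': [179.9916, -0.1171, 176.0635], 'force': [-5.0403, -1.1251, 9.9716], 'wrist_torque': [-0.2003, 1.1455, 0.0034], 'grip_width': 0.0004, 'grasp_force': 5.1024}
edge 172 [126. 120. 129. 205. 213. 213.] [0.45326229 0.14008789 0.0455    ] lid case x ~ -40.452072064877484
```

The lid is following (−40.5 mm). I'll push on.

drive_tool([
  {"x": -3, "y": 0, "z": 0.1, "rx": 0, "ry": 0, "rz": 0, "fingers": 1},
  {"x": -6, "y": 0, "z": 0.1, "rx": 0, "ry": 0, "rz": 0, "fingers": 1},
  {"x": -9, "y": 0, "z": 0.1, "rx": 0, "ry": 0, "rz": 0, "fingers": 1},
  {"x": -12, "y": 0, "z": 0.1, "rx": 0, "ry": 0, "rz": 0, "fingers": 1},
  {"x": -15, "y": 0, "z": 0.1, "rx": 0, "ry": 0, "rz": 0, "fingers": 1},
  {"x": -18, "y": 0, "z": 0.1, "rx": 0, "ry": 0, "rz": 0, "fingers": 1},
  {"x": -21, "y": 0, "z": 0.1, "rx": 0, "ry": 0, "rz": 0, "fingers": 1},
])

```text
time_s: 30.3
tool_pos: [0.5221, 0.1357, 0.0534]
tool_rot: [180.0, -0.1, 176.1]
force: [-5.3, -1.2, 10.6]
grip_width: 0.0006
grasp_force: 5.2
```

drive_tool([
  {"x": -3, "y": 0, "z": 0, "rx": 0, "ry": 0, "rz": 0, "fingers": 1},
  {"x": -6, "y": 0, "z": 0, "rx": 0, "ry": 0, "rz": 0, "fingers": 1},
  {"x": -9, "y": 0, "z": 0, "rx": 0, "ry": 0, "rz": 0, "fingers": 1},
  {"x": -12, "y": 0, "z": 0, "rx": 0, "ry": 0, "rz": 0, "fingers": 1},
  {"x": -15, "y": 0, "z": 0, "rx": 0, "ry": 0, "rz": 0, "fingers": 1},
  {"x": -18, "y": 0, "z": 0, "rx": 0, "ry": 0, "rz": 0, "fingers": 1},
  {"x": -21, "y": 0, "z": 0, "rx": 0, "ry": 0, "rz": 0, "fingers": 1},
  {"x": -24, "y": 0, "z": 0, "rx": 0, "ry": 0, "rz": 0, "fingers": 1},
])

```text
time_s: 31.3
tool_pos: [0.546, 0.1339, 0.0534]
tool_rot: [180.0, -0.1, 176.1]
force: [-4.7, -0.8, 10.1]
grip_width: 0.0004
grasp_force: 5.1
```

```bash
python3 edge.py
```

```text
{'time_s': 31.3, 'tool_pos': [0.546, 0.1339, 0.0534], 'tool_rot': [179.997, -0.1075, 176.0554], 'force': [-4.746, -0.8144, 10.1426], 'wrist_torque': [-0.304, 1.245, 0.0504], 'grip_width': 0.0004, 'grasp_force': 5.1229}
edge 172 [123. 119. 129. 205. 213. 213.] [0.49825814 0.1367953  0.0455    ] lid case x ~ 4.665611224562632
```

Good: +4.7 mm, with 46 mm to go.

drive_tool([
  {"x": -3, "y": 0, "z": 0, "rx": 0, "ry": 0, "rz": 0, "fingers": 1},
  {"x": -6, "y": 0, "z": 0, "rx": 0, "ry": 0, "rz": 0, "fingers": 1},
  {"x": -9, "y": 0, "z": 0.1, "rx": 0, "ry": 0, "rz": 0, "fingers": 1},
  {"x": -12, "y": 0, "z": 0.1, "rx": 0, "ry": 0, "rz": 0, "fingers": 1},
  {"x": -15, "y": 0, "z": 0.1, "rx": 0, "ry": 0, "rz": 0, "fingers": 1},
  {"x": -18, "y": 0, "z": 0.1, "rx": 0, "ry": 0, "rz": 0, "fingers": 1},
  {"x": -21, "y": 0, "z": 0.1, "rx": 0, "ry": 0, "rz": 0, "fingers": 1},
])

```text
time_s: 32.22
tool_pos: [0.567, 0.1323, 0.0534]
tool_rot: [-180.0, -0.1, 176.1]
force: [-4.9, -1.8, 10.2]
grip_width: 0.0006
grasp_force: 5.2
```

drive_tool([
  {"x": -3, "y": 0, "z": 0, "rx": 0, "ry": 0, "rz": 0, "fingers": 1},
  {"x": -6, "y": 0, "z": 0, "rx": 0, "ry": 0, "rz": 0, "fingers": 1},
  {"x": -9, "y": 0, "z": 0, "rx": 0, "ry": 0, "rz": 0, "fingers": 1},
  {"x": -12, "y": 0, "z": 0, "rx": 0, "ry": 0, "rz": 0, "fingers": 1},
  {"x": -15, "y": 0, "z": 0, "rx": 0, "ry": 0, "rz": 0, "fingers": 1},
  {"x": -17, "y": 0, "z": 0, "rx": 0, "ry": 0, "rz": 0, "fingers": 1},
])

```text
time_s: 32.98
tool_pos: [0.584, 0.1311, 0.0534]
tool_rot: [-180.0, -0.1, 176.0]
force: [-4.5, -1.3, 10.3]
grip_width: 0.0002
grasp_force: 5.1
```

```bash
python3 edge.py
```

```text
{'time_s': 32.975, 'tool_pos': [0.584, 0.1311, 0.0534], 'tool_rot': [-179.9955, -0.0945, 176.0488], 'force': [-4.5414, -1.304, 10.2772], 'wrist_torque': [-0.2594, 1.1986, 0.0378], 'grip_width': 0.0002, 'grasp_force': 5.1001}
edge 172 [123. 117. 129. 206. 213. 213.] [0.5362824  0.13401318 0.0455    ] lid case x ~ 42.792805701075096
```

drive_tool([
  {"x": -1, "y": 0, "z": 0, "rx": 0, "ry": 0, "rz": 0, "fingers": 1},
  {"x": -2, "y": 0, "z": 0, "rx": 0, "ry": 0, "rz": 0, "fingers": 1},
  {"x": -3, "y": 0, "z": 0, "rx": 0, "ry": 0, "rz": 0, "fingers": 1},
  {"x": -4, "y": 0, "z": 0, "rx": 0, "ry": 0, "rz": 0, "fingers": 1},
  {"x": -5, "y": 0, "z": 0, "rx": 0, "ry": 0, "rz": 0, "fingers": 1},
  {"x": -6, "y": 0, "z": 0, "rx": 0, "ry": 0, "rz": 0, "fingers": 1},
])

```text
time_s: 33.78
tool_pos: [0.5899, 0.1306, 0.0534]
tool_rot: [-180.0, -0.1, 176.0]
force: [-5.2, -0.3, 10.5]
grip_width: -0.0
grasp_force: 5.0
```

drive_tool([
  {"x": -0.7, "y": 0, "z": 0, "rx": 0, "ry": 0, "rz": 0, "fingers": 1},
  {"x": -1.4, "y": 0, "z": 0, "rx": 0, "ry": 0, "rz": 0, "fingers": 1},
  {"x": -2, "y": 0, "z": 0, "rx": 0, "ry": 0, "rz": 0, "fingers": 1},
])

```text
time_s: 34.15
tool_pos: [0.5916, 0.1306, 0.0534]
tool_rot: [-180.0, -0.1, 176.1]
force: [-6.5, -1.4, 12.4]
grip_width: 0.0008
grasp_force: 5.6
```

```bash
python3 edge.py
```

```text
{'time_s': 34.15, 'tool_pos': [0.5916, 0.1306, 0.0534], 'tool_rot': [-179.9914, -0.1324, 176.0528], 'force': [-6.4755, -1.375, 12.4357], 'wrist_torque': [-0.2835, 1.5816, -0.0077], 'grip_width': 0.0008, 'grasp_force': 5.6082}
edge 172 [121. 117. 133. 207. 213. 213.] [0.54390575 0.13345359 0.0455    ] lid case x ~ 50.436916899764555
```

drive_tool([
  {"x": -0.5, "y": 0, "z": -0.1, "rx": 0, "ry": 0, "rz": 0, "fingers": 1},
  {"x": -1, "y": 0, "z": -0.2, "rx": 0, "ry": 0, "rz": 0, "fingers": 1},
  {"x": -1.5, "y": 0, "z": -0.2, "rx": 0, "ry": 0, "rz": 0, "fingers": 1},
])

```text
time_s: 34.58
tool_pos: [0.5917, 0.1306, 0.0534]
tool_rot: [-180.0, -0.3, 176.1]
force: [-10.6, -0.7, 13.1]
grip_width: 0.0006
grasp_force: 6.7
```

```bash
python3 edge.py
```

```text
{'time_s': 34.575, 'tool_pos': [0.5917, 0.1306, 0.0534], 'tool_rot': [-179.9797, -0.311, 176.0616], 'force': [-10.5802, -0.6508, 13.1179], 'wrist_torque': [-0.3166, 2.2204, 0.0549], 'grip_width': 0.0006, 'grasp_force': 6.6661}
edge 172 [120. 117. 144. 208. 213. 213.] [0.54397666 0.13344125 0.0455    ] lid case x ~ 50.50851937255558
```

The lid is at the home stop: the force rose to 10.6 N with no motion, and total travel was about 100 mm. I'll lift off straight up and check.

drive_tool([
  {"x": 0, "y": 0, "z": -2, "rx": 0, "ry": 0, "rz": 0, "fingers": 1},
  {"x": 0, "y": 0, "z": -20, "rx": 0, "ry": 0, "rz": 0, "fingers": 1},
  {"x": 0, "y": 0, "z": -70, "rx": 0, "ry": 0, "rz": 0, "fingers": 1},
  {"x": 0, "y": 0, "z": -110, "rx": 0, "ry": 0, "rz": 0, "fingers": 1},
  {"x": 0, "y": 0, "z": -110, "rx": 0, "ry": 0, "rz": 0, "fingers": 1},
  {"x": 0, "y": 0, "z": -110, "rx": 0, "ry": 0, "rz": 0, "fingers": 1},
  {"x": 0, "y": 0, "z": -110, "rx": 0, "ry": 0, "rz": 0, "fingers": 1},
])

```text
time_s: 35.5
tool_pos: [0.5932, 0.1307, 0.1614]
tool_rot: [-179.9, -0.1, 176.1]
force: [-0.5, -0.3, -0.1]
grip_width: 0.0005
grasp_force: 0.0
```

```bash
python3 edge.py; python3 look.py f scene
```

```text
{'time_s': 35.5, 'tool_pos': [0.5932, 0.1307, 0.1614], 'tool_rot': [-179.9491, -0.1152, 176.0646], 'force': [-0.477, -0.2776, -0.0657], 'wrist_torque': [0.01, -0.0038, -0.0193], 'grip_width': 0.0005, 'grasp_force': 0.0}
edge 144 [135. 119. 167. 209. 213. 213.] [0.54413213 0.13349769 0.0455    ] lid case x ~ 50.65967224159418
{'time_s': 35.55, 'tool_pos': [0.5932, 0.1306, 0.1614], 'tool_rot': [-179.9462, -0.1141, 176.0593], 'force': [-0.3104, 0.5362, 0.5577], 'wrist_torque': [0.0134, 0.0079, 0.0031], 'grip_width': 0.0008, 'grasp_force': 0.0}
```

View pics/fscene.png

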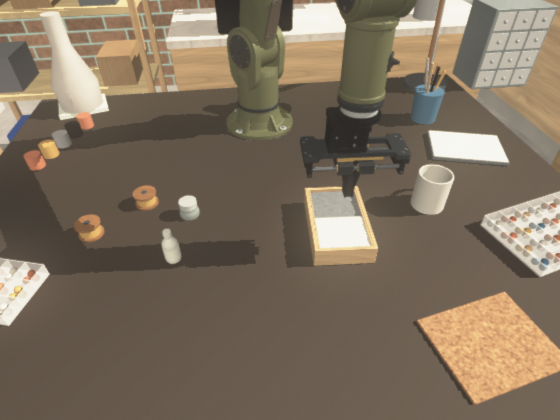

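The lid covers the bay at (342,232). The bottle (172,247), the jar (189,207) and the mug (432,189) are where they started, and the arm is clear.

```bash
python3 -c "
from cell import workorder
print(workorder.sign_off())"
```

```text
the job is handed in; nothing more can be done
None
```

The job is handed in; no verdict came back: the spool stands in the bay with the lid fully home over it (about 50.6 mm by camera, stop at 50.5 mm), plate-force readings stayed under 18 N, the bottle, jar and mug look unmoved, and it took 35.6 s.

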